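# Click the battery into its charger

### The arm

A 6-joint arm with a two-finger parallel gripper is mounted at the origin on a cart in front of the work surface, level with it; the furniture and walls round the work are solid. World frame = base frame: x ahead of the robot, y to its left, z up, the work surface at z = 0. Lengths are in m, angles in rad, forces in N, time in s.
With the tool pointing down it reaches from about 0.25 to 0.725 m from the base axis. Payload 4 kg.
Tool frame: the origin (TCP) lies between the finger pads; the fingertips stand 11 mm ahead of it and the grasp point (between the pads) lies 8 mm behind it (bot.tip_extent is the distance from the TCP to the fingertips, in m); z points along the fingers, y is the line along which they close (so a half turn about z gives the same grasp; the last joint's range is limited). The gripper opens to 85 mm and grips with 20 to 120 N. Pads are 22 mm wide; open, the fingers measure 114 mm over their backs; the gripper's body (76 mm by 85 mm) begins 54 mm behind the grasp point. The pads swing forward as they close: fully open they stand 13 mm farther back than shut.
Start: joints at [1.249, 0.241, 0.005, 1.335, 0, 1.571], TCP at [0.158, 0.474, 0.242] pointing down, gripper open.
Joint ranges: [-2.72, 2.72], [-1.05, 1.87], [-1.09, 1.28], [-1.99, 2.15], [-1.42, 1.44], [-3.14, 3.14]. Speed limits (rad/s): [2.79, 2.79, 3.14, 3.14, 3.14, 3.14].

### API

Orientations are given as a unit quaternion [x, y, z, w].
In Python, from workcell import bot gives the robot as it stands. The module is installed in compiled form; this text tells all that it offers.
- The arm moves only by the tool drive_tool, never from a script. Its argument "rows" is a list of rows, each an object of numbers: "dx", "dy", "dz": the shift along the tool's x, y, z in units of 50 mm (1.0 is 50 mm); "wx", "wy", "wz": the turn, a rotation vector about the tool's x, y, z in units of 5 degrees (1.0 is 5 degrees); "hand": the finger opening in mm, from 0 to 85.4. A call has 1 to 20 rows; each row is the pose to reach, as a shift and turn from the pose commanded when the call began, along the tool's axes at that moment; what a row does not reach only later rows make up. A row lasts 1/10 s, in which the tool goes at most 50 mm and 8.59 degrees, less where a joint would pass 70% of its speed; a pose out of reach is approached as far as the arm can. A call with a gripper value outside its range is refused whole. The fingers move at their own pace and stop on an object; the grip force is fixed at half the most. Time passes only in rows, so rows that repeat a pose let the fingers close. It gives the time, the measured TCP pose, the force, the opening and the grip force at its end, in the units of the state.
- bot.get_obs(): the state, without advancing time (a new reading comes with each control period).
- bot.camera(name): name is "scene" or "side" or "wrist"; returns the picture (384x512x3 uint8, red, green, blue); there is no depth.
- bot.get_calibration(name): a dict with "vfov" (degrees; the focal length in pixels is half the picture's height over the tangent of half this angle, whatever the lens; pixels are square), "cx", "cy" (the principal point, pixels), "origin" and "rotation" of the camera in the world; the wrist camera has in their place "mount" (4x4, takes a point from camera to tool coordinates, whose origin is the TCP and whose axes are the flange's). Camera axes: x right, y up, looking along -z (the intrinsics and any distortion apply to the point x, -y, -z); pixel columns grow to the right and rows downward; lengths in m; the calibration is good to about 2 mm. A picture is of the moment at which its call begins: read the wrist's pose just before it. get_calibration takes no time and is no camera call.
- bot.job_done(): hands the job in; it is judged then, once.
Trained networks look in the newest picture that a camera, given by its name, has taken for a name from the list of things; names that differ only in an ending like _2 or _b are one class to them, and where a whole thing is asked for, a point or a joint stands for the part that bears it (a point fixed in the world has none). Each returns a list of dicts, best first, with "score" (0 to 1); they miss things now and then, are a little off and sometimes report something else, mostly with a low value. They report only what shows in the picture. A call takes as long as a camera call.
- bot.look_for(camera, thing): "extent" ([centre column, centre row, width, height] in pixels, round what is visible of it).
- bot.outline_of(camera, thing): "region" (384x512 bool, what is visible of it) and "extent" ([centre column, centre row, width, height] in pixels, round what is visible of it).
The state is a dict: "clock": time; "joint_pos": joint angles; "joint_vel": joint speeds; "tau": joint torques, N m; "eef_pos": TCP position; "tool_rot": TCP orientation; "ft_force": force on the tool from outside, world axes, zero at the start; "ft_torque": the same for the moment, N m; "grip_width": finger opening in m; "grasp_force": force on a finger pad.
Only numpy, scipy, OpenCV 4.12 (cv2) and the standard library are available. Lean on these libraries where they do the work, as an engineer would, in place of code of your own. Each camera call takes 0.05 s, during which the arm holds its last target. There are 200 camera calls.

### The job

Put the battery with the wide flanged foot on charge: set it on the charger's flared entry and slide it in under the two lips until it is fully home and the sprung catch has clicked up, then let go of it. Leave the smaller plain camera battery where it lies.

Things in the scene. Friction and masses are not known exactly. Their poses are not given: they have to be found in the camera images.
- battery: Loose camera battery, 0.2 kg, upright on a grey foot 56 long (x) x 50 wide (y) x 7 thick; on it a black block 56 x 34, top 46 above the underside; the foot juts 8 out on both long sides. Origin: centre of the underside; x = sliding direction, z up. Grip the block across its 34 width. Either end may go first. Under the foot a 40 x 16 pocket, 8 from each end, takes the catch. (mm)
- charger: Fixed grey charger, 155 x 100 mm. Origin: on the desk under the rails' mouth, midway between them; x = the way the battery slides in (away from the robot and to its right). Bed 14 above the desk, x -80 to 62. Funnel walls, 9 high over the bed, x -50 to 0, narrow from 85 to 54 apart. Then rails, x 0 to 62: walls 54 apart with lips over the foot, 42 apart; end stop at x = 62, 30 high over the bed.
- charger_home (a point): Where the origin of a battery that is fully home lies: on the charger's bed, charger x = 34, y = 0, z = 14 mm, axes as the charger's. The lips' undersides are 8.5 mm and their tops 13 mm above the bed; their turned-up front edges reach 16 mm above it, so gripping fingers must stay higher than that above the battery's underside.
- catch (a joint): Sprung catch in m: 0 up, 0.006 fully down. Ramped steel tooth in the middle of the bed, charger x = 40 to 52 mm, 5 mm proud; the battery's leading end rides over it (about 4 N of push), and it springs up into the pocket in the last 2 mm before the stop. A black thumb tab on the charger's right side (x 45, y -56 mm) moves with it; it need not be touched.
- camera_battery: Bystander: plain black camera battery without a foot, 38 x 56 x 21 mm, loose on the desk. Origin: centre of the underside. Not to be moved.

How it is judged:
On the way:
1. the battery, in the rails, rides over the catch and presses it down (value of joint catch above 0.002 m and x of battery in the frame of charger between 0.005 and 0.038 m and y of battery in the frame of charger between -0.006 and 0.006 m and z of battery in the frame of charger below 0.019 m), for 0.04 s.
At the end, for the whole second after the job is handed in: The battery lies flat in the rails, home to within 3.5 mm of the end stop and 5 mm of the middle, the catch has sprung up (within 1.5 mm of fully up) and the battery is at rest and released (x of battery in the frame of charger between 0.0305 and 0.038 m and y of battery in the frame of charger between -0.005 and 0.005 m and z of battery in the frame of charger below 0.018 m and angle between the x axis of battery and the x axis of charger, either way round below 0.15 rad and angle between battery's own z axis and vertical below 0.1 rad and value of joint catch below 0.0015 m and linear speed of battery below 0.02 m/s); the robot touches nothing.
It fails at once if the plain camera battery is moved more than 30 mm (distance of camera_battery from where it was at the start of the episode above 0.03 m).
It also fails if it takes over 45 s, if anything falls off the work surface, if the arm or the gripper's body presses on something with over 40 N, if the wrist force passes 120 N, or if a joint passes its speed limit or range.

## Working session

There is one attempt and no reset: what is moved stays moved. The work goes in short steps, Python scripts to look and compute and a tool call to move; the robot and the scene stay as the last step left them, time stands still between calls to the robot, and variables do not carry over. Pictures are saved under pics/ and viewed, at most 10 in all, crops included, and the job is handed in when it is done.

Besides the shell and the picture viewer there is one more tool, called after "Emit:" as name(argument=value, ...), one argument or row to a line, values as JSON. drive_tool: Moves the arm, as the interface text tells. Its arguments: {"type":"object","properties":{"rows":{"type":"array","items":{"type":"object","properties":{"dx":{"type":"number"},"dy":{"type":"number"},"dz":{"type":"number"},"wx":{"type":"number"},"wy":{"type":"number"},"wz":{"type":"number"},"hand":{"type":"number"}}}}},"required":["rows"]}

```bash
mkdir -p pics
cat > h.py <<'E'
import numpy as np, cv2
from workcell import bot
from scipy.spatial.transform import Rotation as R
def cam(n):
    c=bot.get_calibration(n); f=192/np.tan(np.radians(c['vfov'])/2)
    if 'mount' in c:
        o=bot.get_obs(); T=np.eye(4); T[:3,:3]=R.from_quat(o['tool_rot']).as_matrix(); T[:3,3]=o['eef_pos']
        M=T@np.array(c['mount']); return f,c['cx'],c['cy'],M[:3,3],M[:3,:3]
    return f,c['cx'],c['cy'],np.array(c['origin']),np.array(c['rotation'])
def proj(C,P):
    f,cx,cy,o,r=C; p=(np.atleast_2d(P)-o)@r; return np.c_[cx+f*p[:,0]/-p[:,2], cy-f*p[:,1]/-p[:,2]]
def ray(C,uv,z):
    f,cx,cy,o,r=C; d=r@np.array([(uv[0]-cx)/f,-(uv[1]-cy)/f,-1]); return o+d*(z-o[2])/d[2]
def save(n,img): cv2.imwrite(f'pics/{n}.png',img[:,:,::-1])
E
python3 - <<'E'
from h import *
for n in ['scene','side','wrist']:
    C=cam(n); im=bot.camera(n); save(n+'0',im); print(n,{k:v for k,v in bot.get_calibration(n).items() if k not in('rotation',)})
    for t in ['battery','charger','camera_battery']:
        for d in bot.outline_of(n,t)[:2]:
            print(t,round(d['score'],2),np.round(d['extent']),ray(C,d['extent'][:2],0.02).round(3))
a=cv2.imread('pics/scene0.png')
print(bot.get_obs())
E
```

```text
scene {'vfov': 56.30556566837555, 'cx': 254.99314601911166, 'cy': 188.7979413568467, 'origin': array([ 0.11437435, -0.76288224,  0.56848582])}Traceback (most recent call last):
  File "<stdin>", line 6, in <module>
  File "h.py", line 13, in ray
    f,cx,cy,o,r=C; d=r@np.array([(uv[0]-cx)/f,-(uv[1]-cy)/f,-1]); return o+d*(z-o[2])/d[2]
                     ~^~~~~~~~~~~~~~~~~~~~~~~~~~~~~~~~~~~~~~~~~~
ValueError: matmul: Input operand 1 has a mismatch in its core dimension 0, with gufunc signature (n?,k),(k,m?)->(n?,m?) (size 3 is different from 4)
```

View pics/scene0.png

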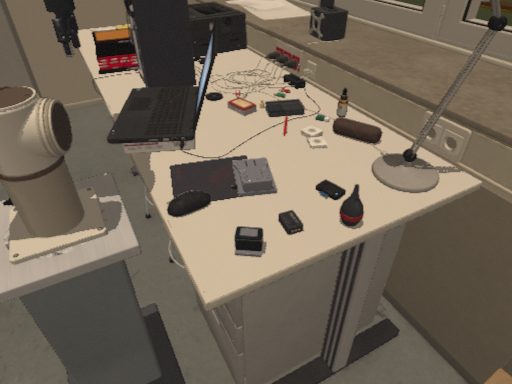

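The scene picture shows the battery at about (248,240), the camera battery at (291,222) and the charger at (253,177). The calibration rotation is a quaternion, so I'll fix the helper.

```bash
sed -i "s/np.array(c\['rotation'\])/R.from_quat(c['rotation']).as_matrix()/" h.py
python3 - <<'E'
from h import *
for n in ['scene','side','wrist']:
    C=cam(n); im=bot.camera(n); save(n+'1',im); print(n,C, bot.get_calibration(n).keys())
    for t in ['battery','charger','camera_battery']:
        for d in bot.outline_of(n,t)[:2]:
            print(t,round(d['score'],2),np.round(d['extent']),ray(C,d['extent'][:2],0.02).round(3))
print(bot.get_obs())
E
```

```text
scene (np.float64(358.7881456644086), 254.99314601911166, 188.7979413568467, array([ 0.11437435, -0.76288224,  0.56848582]), array([[ 0.88074226,  0.28959982, -0.37473326],
       [-0.47358643,  0.53355392, -0.70073968],
       [-0.00299368,  0.79463964,  0.60707403]])) dict_keys(['vfov', 'cx', 'cy', 'origin', 'rotation'])
battery 0.7 [248. 240.  27.  28.] [ 0.355 -0.282  0.02 ]
charger 0.84 [256. 178.  45.  36.] [ 0.478 -0.089  0.02 ]
side (np.float64(416.387394285905), 256.9962684205814, 188.15657753988768, array([ 0.46559945, -0.95667978,  0.37638676]), array([[ 9.98076677e-01,  7.88324895e-06,  6.19915018e-02],
       [ 5.71903992e-02,  3.85755120e-01, -9.20826936e-01],
       [-2.39207983e-02,  9.22601207e-01,  3.85012737e-01]])) dict_keys(['vfov', 'cx', 'cy', 'origin', 'rotation'])
battery 0.61 [223. 227.  42.  42.] [ 0.357 -0.289  0.02 ]
charger 0.84 [287. 189.  63.  36.] [ 0.474 -0.107  0.02 ]
camera_battery 0.86 [286. 228.  22.  24.] [ 0.472 -0.292  0.02 ]
wrist (np.float64(292.4922417758926), 255.97815160341682, 193.569728128269, array([0.0825268 , 0.49949428, 0.37390482]),
[... 176 characters left out ...]
, 'mount'])
{'clock': 0.7, 'joint_pos': array([1.24899534e+00, 2.40524912e-01, 5.00757800e-03, 1.33519688e+00,
       9.80887602e-06, 1.57079820e+00]), 'joint_vel': array([-0.00118139,  0.00114812, -0.0003403 , -0.00070929, -0.00035057,
       -0.00048379]), 'tau': array([ 9.50865469e-04, -3.72077322e+01,  2.52642310e+01,  8.80616826e-04,
        5.17386547e-05, -6.02088107e-06]), 'eef_pos': array([0.15813643, 0.47433861, 0.24234691]), 'tool_rot': array([1.60208060e-01, 9.87083267e-01, 4.13134004e-05, 1.73665662e-06]), 'ft_force': array([ 0.19328639, -0.13980644,  0.06104637]), 'ft_torque': array([ 0.06906095, -0.01352412, -0.00287924]), 'grasp_force': 0.0, 'grip_width': 0.08513906781664232}
```

View pics/side1.png

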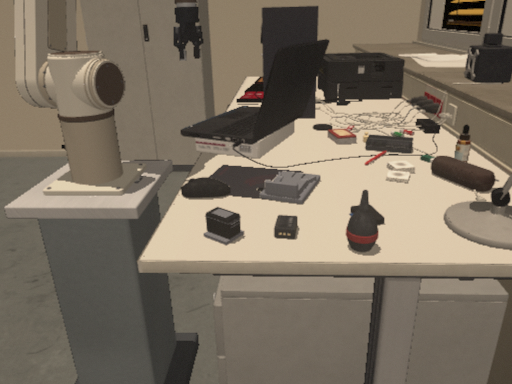

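Run:
```python
from h import *
C=cam('scene'); S=cam('side')
for uv in [(115,138),(190,146),(203,96),(127,90),(212,92),(170,195),(135,60)]: print(uv,ray(C,uv,0.0).round(3),ray(C,uv,0.1).round(3))
print('side')
for uv in [(187,140),(270,152),(300,110),(245,105),(265,107),(315,110),(285,190)]: print(uv,ray(S,uv,0.0).round(3))
# laptop screen top heights at side cam for base y guess
for y in (0.1,0.2,0.3,0.4):
  for uv in [(325,40),(270,50),(290,118),(210,30)]:
    f,cx,cy,o,r=S; d=r@np.array([(uv[0]-cx)/f,-(uv[1]-cy)/f,-1]); print(y,uv,(o+d*(y-o[1])/d[1]).round(3))
```

```text
(115, 138) [0.197 0.344 0.   ] [0.183 0.15  0.1  ]
(190, 146) [0.392 0.182 0.   ] [0.343 0.015 0.1  ]
(203, 96) [0.571 0.523 0.   ] [0.49  0.297 0.1  ]
(127, 90) [0.32 0.73 0.  ] [0.284 0.467 0.1  ]
(212, 92) [0.618 0.543 0.   ] [0.529 0.314 0.1  ]
(170, 195) [ 0.262 -0.026  0.   ] [ 0.236 -0.156  0.1  ]
(135, 60) [0.441 1.099 0.   ] [0.383 0.771 0.1  ]
side
(187, 140) [0.15  0.355 0.   ]
(270, 152) [0.428 0.221 0.   ]
(300, 110) [0.538 0.798 0.   ]
(245, 105) [0.295 0.917 0.   ]
(265, 107) [0.387 0.868 0.   ]
(315, 110) [0.6   0.795 0.   ]
(285, 190) [ 0.471 -0.068  0.   ]
0.1 (325, 40) [0.566 0.1   0.316]
0.1 (270, 50) [0.435 0.1   0.296]
0.1 (290, 118) [0.484 0.1   0.129]
0.1 (210, 30) [0.292 0.1   0.345]
0.2 (325, 40) [0.575 0.2   0.311]
0.2 (270, 50) [0.432 0.2   0.289]
0.2 (290, 118) [0.486 0.2   0.106]
0.2 (210, 30) [0.275 0.2   0.342]
0.3 (325, 40) [0.585 0.3   0.305]
0.3 (270, 50) [0.429 0.3   0.281]
0.3 (290, 118) [0.487 0.3   0.083]
0.3 (210, 30) [0.259 0.3   0.339]
0.4 (325, 40) [0.594 0.4   0.299]
0.4 (270, 50) [0.426 0.4   0.274]
0.4 (290, 118) [0.489 0.4   0.059]
0.4 (210, 30) [0.242 0.4   0.336]
```

Emit:
drive_tool(
  rows=[
    {"dx":-5,"dy":-7.3,"dz":-0.4},
    {"dx":-5,"dy":-7.3,"dz":-0.4},
    {"dx":-5,"dy":-7.3,"dz":-0.4},
    {"dx":-5,"dy":-7.3,"dz":-0.4},
    {"dx":-5,"dy":-7.3,"dz":-0.4},
    {"dx":-5,"dy":-7.3,"dz":-0.4},
    {"dx":-5,"dy":-7.3,"dz":-0.4},
    {"dx":-5,"dy":-7.3,"dz":-0.4},
    {"dx":-5,"dy":-7.3,"dz":-0.4},
    {"dx":-5,"dy":-7.3,"dz":-0.4},
    {"dx":-8.1,"dy":-12.8},
    {"dx":-8.1,"dy":-12.8},
    {"dx":-8.1,"dy":-12.8},
    {"dx":-8.1,"dy":-12.8},
    {"dx":-8.1,"dy":-12.8},
    {"dx":-8.1,"dy":-12.8},
    {"dx":-8.1,"dy":-12.8},
    {"dx":-8.1,"dy":-12.8},
    {"dx":-8.1,"dy":-12.8},
    {"dx":-8.1,"dy":-12.8},
  ],
)

```text
invalid input at $.rows[0]: expected keys dx, dy, dz, wx, wy, wz, hand
```

Run:
```python
from h import *
C=cam('wrist'); im=bot.camera('wrist'); save('wrist2',im)
for t in ['battery','charger','camera_battery']:
    for d in bot.outline_of('wrist',t)[:2]:
        print(t,round(d['score'],2),np.round(d['extent']),ray(C,d['extent'][:2],0.02).round(3))
        m=d['region'].astype(np.uint8); save('m_'+t,np.dstack([m*255]*3)) if d['score']>.5 else 0
print(bot.get_obs())
```

```text
{'clock': 0.9, 'joint_pos': array([ 1.24904472e+00,  2.40563527e-01,  5.03564728e-03,  1.33520077e+00,
       -7.96493077e-06,  1.57078499e+00]), 'joint_vel': array([-0.00090488,  0.00124111,  0.00129584, -0.001654  , -0.00126895,
        0.00230748]), 'tau': array([-5.21046823e-04, -3.72191119e+01,  2.52694863e+01,  8.92510398e-04,
       -1.79308377e-04,  5.04116429e-06]), 'eef_pos': array([0.15812171, 0.47435609, 0.24233833]), 'tool_rot': array([1.60177168e-01, 9.87088281e-01, 3.27618438e-05, 9.35128952e-06]), 'ft_force': array([ 0.63607483, -0.29561452,  0.74422732]), 'ft_torque': array([ 0.02899087, -0.00165626, -0.01959508]), 'grasp_force': 0.0, 'grip_width': 0.08569398634765867}
```

View pics/wrist2.png

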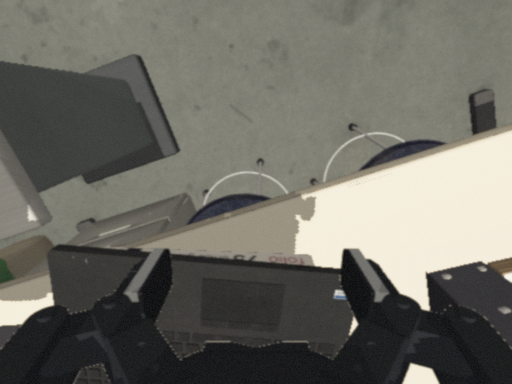

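The move was refused because every key is required. The picture is from the start pose, with the laptop palm rest below the fingers at rows 250–350. I'll resend with all keys.

Emit:
drive_tool(
  rows=[
    {"dx":-5,"dy":-7.3,"dz":-0.4,"wx":0,"wy":0,"wz":0,"hand":85},
    {"dx":-5,"dy":-7.3,"dz":-0.4,"wx":0,"wy":0,"wz":0,"hand":85},
    {"dx":-5,"dy":-7.3,"dz":-0.4,"wx":0,"wy":0,"wz":0,"hand":85},
    {"dx":-5,"dy":-7.3,"dz":-0.4,"wx":0,"wy":0,"wz":0,"hand":85},
    {"dx":-5,"dy":-7.3,"dz":-0.4,"wx":0,"wy":0,"wz":0,"hand":85},
    {"dx":-5,"dy":-7.3,"dz":-0.4,"wx":0,"wy":0,"wz":0,"hand":85},
    {"dx":-5,"dy":-7.3,"dz":-0.4,"wx":0,"wy":0,"wz":0,"hand":85},
    {"dx":-5,"dy":-7.3,"dz":-0.4,"wx":0,"wy":0,"wz":0,"hand":85},
    {"dx":-5,"dy":-7.3,"dz":-0.4,"wx":0,"wy":0,"wz":0,"hand":85},
    {"dx":-5,"dy":-7.3,"dz":-0.4,"wx":0,"wy":0,"wz":0,"hand":85},
    {"dx":-8.1,"dy":-12.8,"dz":0,"wx":0,"wy":0,"wz":0,"hand":85},
    {"dx":-8.1,"dy":-12.8,"dz":0,"wx":0,"wy":0,"wz":0,"hand":85},
    {"dx":-8.1,"dy":-12.8,"dz":0,"wx":0,"wy":0,"wz":0,"hand":85},
    {"dx":-8.1,"dy":-12.8,"dz":0,"wx":0,"wy":0,"wz":0,"hand":85},
    {"dx":-8.1,"dy":-12.8,"dz":0,"wx":0,"wy":0,"wz":0,"hand":85},
    {"dx":-8.1,"dy":-12.8,"dz":0,"wx":0,"wy":0,"wz":0,"hand":85},
    {"dx":-8.1,"dy":-12.8,"dz":0,"wx":0,"wy":0,"wz":0,"hand":85},
    {"dx":-8.1,"dy":-12.8,"dz":0,"wx":0,"wy":0,"wz":0,"hand":85},
    {"dx":-8.1,"dy":-12.8,"dz":0,"wx":0,"wy":0,"wz":0,"hand":85},
    {"dx":-8.1,"dy":-12.8,"dz":0,"wx":0,"wy":0,"wz":0,"hand":85},
  ],
)

```text
clock: 2.9
eef_pos: [0.3399, -0.2592, 0.2424]
tool_rot: [0.159, 0.987, 0.0, -0.0]
ft_force: [-1.2, 0.9, -0.6]
grip_width: 0.0853
grasp_force: 0.0
```

Run:
```python
from h import *
C=cam('wrist'); im=bot.camera('wrist'); save('wrist3',im)
for t in ['battery','charger','camera_battery']:
    for d in bot.outline_of('wrist',t)[:2]:
        print(t,round(d['score'],2),np.round(d['extent']),ray(C,d['extent'][:2],0.02).round(3))
o=bot.get_obs(); print(o['clock'],o['joint_pos'],o['eef_pos'],o['tool_rot'])
```

```text
battery 0.59 [244. 187.  48.  60.] [ 0.36  -0.282  0.02 ]
charger 0.81 [433. 215. 131.  85.] [ 0.473 -0.06   0.02 ]
charger 0.19 [281. 254.  44.  38.] [ 0.466 -0.266  0.02 ]
camera_battery 0.7 [283. 254.  47.  33.] [ 0.468 -0.263  0.02 ]
3.1 [-6.52563004e-01  9.73630800e-02 -1.68273535e-01  1.30444926e+00
  8.33427973e-05 -3.32628817e-01] [ 0.34007792 -0.25987608  0.24273148] [ 1.59285696e-01  9.87232465e-01 -1.31273481e-04  3.32697451e-04]
```

View pics/wrist3.png

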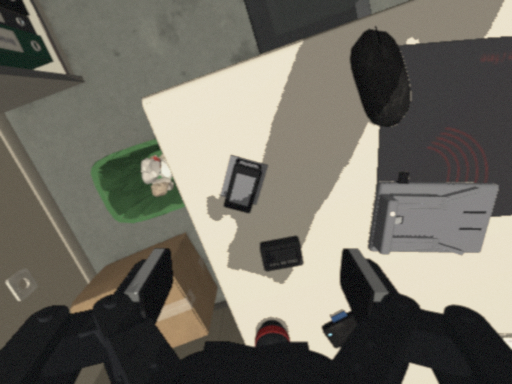

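Run:
```python
import cv2,numpy as np
w=cv2.imread('pics/wrist3.png'); s=cv2.imread('pics/side1.png'); c=cv2.imread('pics/scene0.png')
f=lambda a,k:cv2.resize(a,None,fx=k,fy=k,interpolation=cv2.INTER_CUBIC)
A=f(w[165:265,360:510],4); B=f(w[145:225,200:300],3)[:200,:200]
A=cv2.resize(A,(600,400)); 
S=cv2.resize(s[165:205,250:330],(400,200)); D=cv2.resize(c[150:200,225:285],(200,200))
cv=np.zeros((600,800,3),np.uint8); cv[:400,:600]=A; cv[400:,:400]=S; cv[400:,400:600]=D
cv[:240,600:]=cv2.resize(w[145:225,210:277],(200,240))
cv2.imwrite('pics/mont.png',cv)
```

```text
(no output)
```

View pics/mont.png

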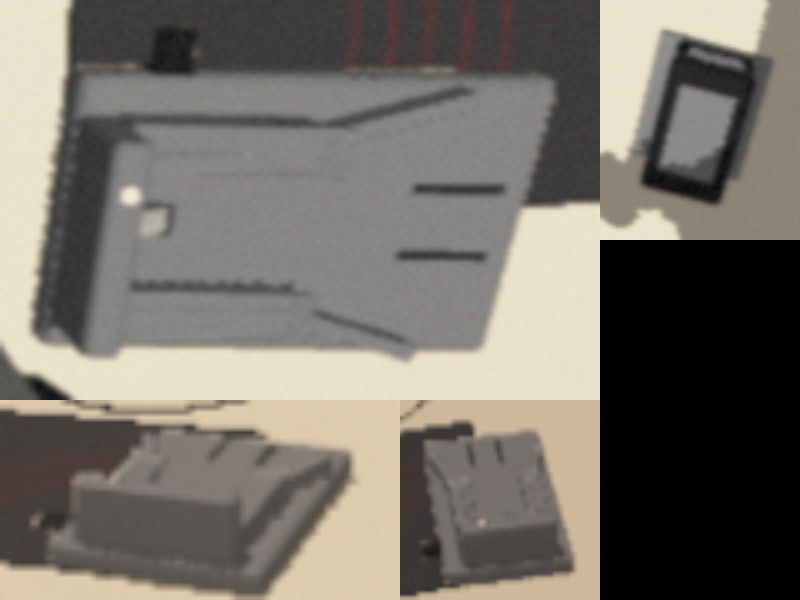

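Charger: the end stop with its white lamp is at the image left, and the mouth opens to the right (toward +y). The tab is on the robot's side. The battery's long axis is near image-vertical, tilted about 15°. Next I'll look from directly above the charger.

Emit:
drive_tool(
  rows=[
    {"dx":-1,"dy":4.3,"dz":0.6,"wx":0,"wy":0,"wz":0,"hand":85},
    {"dx":-1,"dy":4.3,"dz":0.6,"wx":0,"wy":0,"wz":0,"hand":85},
    {"dx":-1,"dy":4.3,"dz":0.6,"wx":0,"wy":0,"wz":0,"hand":85},
    {"dx":-1,"dy":4.3,"dz":0.6,"wx":0,"wy":0,"wz":0,"hand":85},
    {"dx":-1,"dy":4.3,"dz":0.6,"wx":0,"wy":0,"wz":0,"hand":85},
    {"dx":-1,"dy":4.3,"dz":0.6,"wx":0,"wy":0,"wz":0,"hand":85},
    {"dx":-1,"dy":4.3,"dz":0.6,"wx":0,"wy":0,"wz":0,"hand":85},
    {"dx":-1,"dy":4.3,"dz":0.6,"wx":0,"wy":0,"wz":0,"hand":85},
  ],
)

```text
clock: 3.9
eef_pos: [0.4549, -0.0733, 0.2126]
tool_rot: [0.161, 0.987, -0.0, 0.0]
ft_force: [-0.1, 0.4, -0.5]
grip_width: 0.0847
grasp_force: 0.0
```

Run:
```python
from h import *
C=cam('wrist'); im=bot.camera('wrist'); save('wrist4',im)
for t in ['charger']:
    for d in bot.outline_of('wrist',t)[:2]:
        print(t,round(d['score'],2),np.round(d['extent']),ray(C,d['extent'][:2],0.014).round(3))
        if d['score']>.5: np.save('mask.npy',d['region'])
import pickle; pickle.dump(C,open('C4.pkl','wb'))
e=d['extent']; cv2.imwrite('pics/crop4.png',cv2.resize(im[100:300,150:416,::-1],(798,600),interpolation=cv2.INTER_CUBIC))
o=bot.get_obs(); print(o['clock'],o['eef_pos'],o['tool_rot'])
```

```text
charger 0.72 [271. 184. 139.  94.] [ 0.476 -0.062  0.014]
4.0 [ 0.45491242 -0.07375185  0.21267644] [ 1.61141471e-01  9.86931280e-01 -1.22845641e-04  2.43972016e-04]
```

View pics/crop4.png

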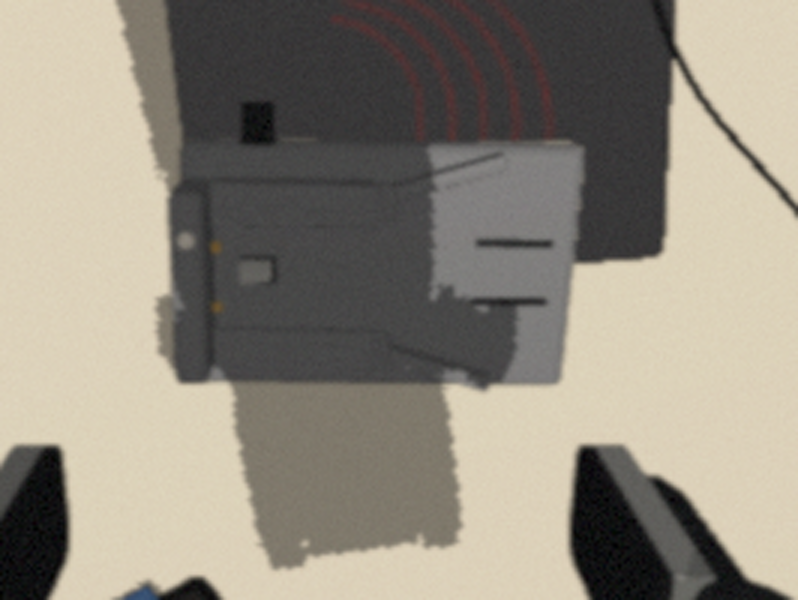

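Run:
```python
from h import *
import pickle
from scipy.optimize import least_squares
C=pickle.load(open('C4.pkl','rb'))
K=[((583,146),(-.08,-.05,.014)),((560,382),(-.08,.05,.014)),((257,270),(.046,0,.017)),((395,183),(0,-.027,.023)),((388,347),(0,.027,.023)),
((502,153),(-.05,-.0425,.023)),((490,385),(-.05,.0425,.023)),((208,285),(.062,0.003,.044))]
uv=np.array([(150+(a+.5)/3-.5,100+(b+.5)/3-.5) for (a,b),_ in K]); M=np.array([m for _,m in K])
def w(p): 
    c,s=np.cos(p[2]),np.sin(p[2]); return np.c_[p[0]+c*M[:,0]-s*M[:,1],p[1]+s*M[:,0]+c*M[:,1],M[:,2]]
res=lambda p:(proj(C,w(p))-uv).ravel()
r=least_squares(res,[.47,-.05,-1.8],loss='soft_l1'); print(r.x,np.degrees(r.x[2])); print(res(r.x).reshape(-1,2).round(1))
p=r.x;print('home',p[0]+.034*np.cos(p[2]),p[1]+.034*np.sin(p[2]))
```

```text
[ 0.48111765 -0.0602006  -1.9191715 ] -109.9604273489792
[[ 2.7 -1.1]
 [ 0.5  1.2]
 [-0.6 -2.1]
 [-5.9  6.4]
 [-5.7 -3.4]
 [ 4.2  3.9]
 [ 1.5 -3. ]
 [-0.8  2.4]]
home 0.46951103268459315 -0.09215817143419695
```

```bash
cat > fit.py <<'E'
from h import *
import pickle
from scipy.optimize import least_squares
C=pickle.load(open('C4.pkl','rb'))
K=[((583,146),(-.08,-.05,.014),1,1),((560,382),(-.08,.05,.014),1,1),((257,270),(.046,0,.016),1,1),((350,226),(0.01,-.021,.027),0,1),((350,329),(0.01,.021,.027),0,1),((260,226),(0.045,-.021,.027),0,1),((260,328),(0.045,.021,.027),0,1),((208,285),(.062,0.006,.044),1,0)]
uv=np.array([(150+(k[0][0]+.5)/3-.5,100+(k[0][1]+.5)/3-.5) for k in K]); M=np.array([k[1] for k in K]); W=np.array([k[2:] for k in K])
def w(p): 
    c,s=np.cos(p[2]),np.sin(p[2]); return np.c_[p[0]+c*M[:,0]-s*M[:,1],p[1]+s*M[:,0]+c*M[:,1],M[:,2]]
res=lambda p:((proj(C,w(p))-uv)*W).ravel()
r=least_squares(res,[.47,-.05,-1.8],loss='soft_l1'); print(r.x,np.degrees(r.x[2])); print(res(r.x).reshape(-1,2).round(1))
p=r.x;print('home',p[0]+.034*np.cos(p[2]),p[1]+.034*np.sin(p[2]))
E
python3 fit.py
```

```text
[ 0.48272953 -0.06129138 -1.89824142] -108.76122206319785
[[ 1.3 -0.9]
 [ 0.9  1.3]
 [-1.  -0.1]
 [-0.  -0.3]
 [-0.   0.5]
 [-0.  -0.4]
 [-0.   0.7]
 [-1.   0. ]]
home 0.4717942821835537 -0.09348486263232714
```

Emit:
drive_tool(
  rows=[
    {"dx":0.8,"dy":-4.5,"dz":0,"wx":0,"wy":0,"wz":3,"hand":85},
    {"dx":0.8,"dy":-4.5,"dz":0,"wx":0,"wy":0,"wz":3,"hand":85},
    {"dx":0.8,"dy":-4.5,"dz":0.4,"wx":0,"wy":0,"wz":3,"hand":85},
    {"dx":0.8,"dy":-4.5,"dz":0.4,"wx":0,"wy":0,"wz":3,"hand":85},
    {"dx":0.8,"dy":-4.5,"dz":0.4,"wx":0,"wy":0,"wz":3,"hand":85},
    {"dx":0.8,"dy":-4.5,"dz":0.4,"wx":0,"wy":0,"wz":3,"hand":85},
    {"dx":0.8,"dy":-4.5,"dz":0.4,"wx":0,"wy":0,"wz":3,"hand":85},
    {"dx":0.8,"dy":-4.5,"dz":0.4,"wx":0,"wy":0,"wz":3,"hand":85},
  ],
)

```text
clock: 4.8
eef_pos: [0.3463, -0.2734, 0.1926]
tool_rot: [0.288, 0.958, 0.0, 0.0]
ft_force: [0.3, 0.1, -0.1]
grip_width: 0.0852
grasp_force: 0.0
```

Run:
```python
from h import *
import pickle
C=cam('wrist'); im=bot.camera('wrist'); pickle.dump(C,open('C5.pkl','wb')); save('w5',im)
for d in bot.outline_of('wrist','battery')[:1]:
    e=d['extent']; print(round(d['score'],2),np.round(e),ray(C,e[:2],0.02).round(3))
    a,b=int(e[0]-66),int(e[1]-50); print(a,b)
    cv2.imwrite('pics/crop5.png',cv2.resize(im[b:b+100,a:a+133,::-1],(798,600),interpolation=cv2.INTER_CUBIC))
o=bot.get_obs(); print(o['clock'],o['eef_pos'],o['tool_rot'])
```

```text
0.91 [256. 191.  47.  64.] [ 0.36  -0.283  0.02 ]
189 140
4.9 [ 0.3467217  -0.27290895  0.19261612] [ 2.86992985e-01  9.57932650e-01 -5.73268088e-06  2.52350458e-04]
```

View pics/crop5.png

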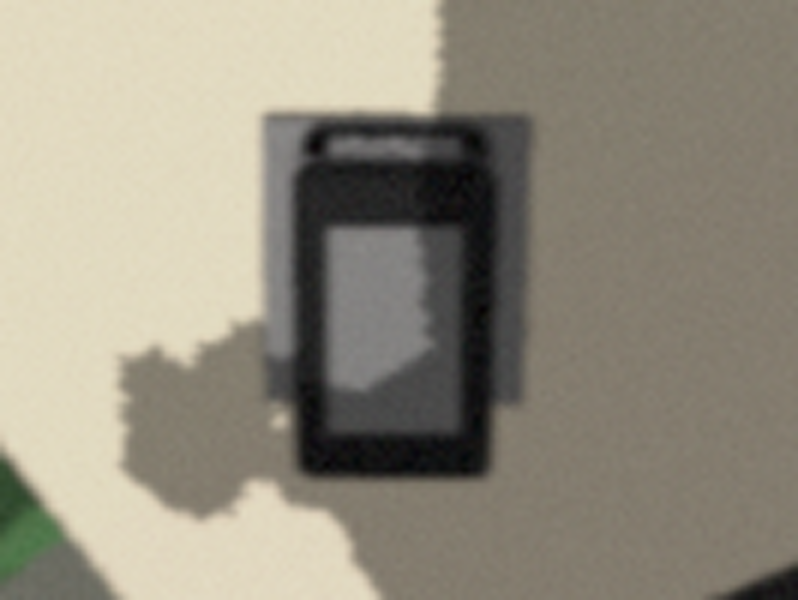

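Run:
```python
from h import *
import pickle
C=pickle.load(open('C5.pkl','rb'))
g=lambda u,v:(189+(u+.5)/6-.5,140+(v+.5)/6-.5)
o=bot.get_obs(); Rm=R.from_quat(o['tool_rot']).as_matrix()
for z,q in [(.046,[(297,163),(495,163),(488,475),(300,475)]),(.007,[(264,115),(531,115),(522,402),(266,400)])]:
    P=np.array([ray(C,g(*a),z) for a in q]); L=(P-o['eef_pos'])@Rm
    print(P.mean(0).round(4),'tool',L.mean(0).round(4)); print((L*1000).round(1)[:,:2].tolist())
print(o['eef_pos'],o['joint_pos'])
```

```text
[ 0.3545 -0.281   0.046 ] tool [-0.0109 -0.0025  0.1466]
[[16.5, -18.3], [16.4, 13.8], [-38.2, 13.4], [-38.2, -18.9]]
[ 0.3549 -0.2813  0.007 ] tool [-0.0114 -0.0026  0.1856]
[[16.6, -26.6], [16.5, 22.3], [-39.5, 21.7], [-39.1, -27.7]]
[ 0.3467217  -0.27290895  0.19261612] [-6.66948843e-01  1.54831642e-01 -2.35651500e-01  1.17983951e+00
  1.74598102e-04 -8.47762054e-02]
```

Emit:
drive_tool(
  rows=[
    {"dx":-0.22,"dy":-0.05,"dz":1,"wx":0,"wy":0,"wz":0,"hand":85},
    {"dx":-0.22,"dy":-0.05,"dz":2,"wx":0,"wy":0,"wz":0,"hand":85},
    {"dx":-0.22,"dy":-0.05,"dz":2.7,"wx":0,"wy":0,"wz":0,"hand":85},
    {"dx":-0.22,"dy":-0.05,"dz":3.1,"wx":0,"wy":0,"wz":0,"hand":85},
    {"dx":-0.22,"dy":-0.05,"dz":3.25,"wx":0,"wy":0,"wz":0,"hand":85},
    {"dx":-0.22,"dy":-0.05,"dz":3.25,"wx":0,"wy":0,"wz":0,"hand":60},
    {"dx":-0.22,"dy":-0.05,"dz":3.25,"wx":0,"wy":0,"wz":0,"hand":40},
    {"dx":-0.22,"dy":-0.05,"dz":3.25,"wx":0,"wy":0,"wz":0,"hand":25},
    {"dx":-0.22,"dy":-0.05,"dz":3.25,"wx":0,"wy":0,"wz":0,"hand":25},
    {"dx":-0.22,"dy":-0.05,"dz":3.25,"wx":0,"wy":0,"wz":0,"hand":25},
    {"dx":-0.22,"dy":-0.05,"dz":3.25,"wx":0,"wy":0,"wz":0,"hand":25},
    {"dx":-0.22,"dy":-0.05,"dz":3.25,"wx":0,"wy":0,"wz":0,"hand":25},
  ],
)

```text
clock: 6.1
eef_pos: [0.3554, -0.2825, 0.0315]
tool_rot: [0.288, 0.958, -0.0, 0.002]
ft_force: [0.5, 0.8, 6.0]
grip_width: 0.0327
grasp_force: 61.6
```

Emit:
drive_tool(
  rows=[
    {"dx":0,"dy":0,"dz":-1,"wx":0,"wy":0,"wz":0,"hand":25},
    {"dx":0,"dy":0,"dz":-2,"wx":0,"wy":0,"wz":0,"hand":25},
    {"dx":0,"dy":1,"dz":-2.2,"wx":0,"wy":0,"wz":1.5,"hand":25},
    {"dx":0.1,"dy":2,"dz":-2.2,"wx":0,"wy":0,"wz":3,"hand":25},
    {"dx":0.2,"dy":3,"dz":-2.2,"wx":0,"wy":0,"wz":4.5,"hand":25},
    {"dx":0.3,"dy":4,"dz":-2.2,"wx":0,"wy":0,"wz":6,"hand":25},
    {"dx":0.4,"dy":5,"dz":-2.2,"wx":0,"wy":0,"wz":7.5,"hand":25},
    {"dx":0.5,"dy":5.96,"dz":-2.2,"wx":0,"wy":0,"wz":9,"hand":25},
    {"dx":0.55,"dy":5.96,"dz":-2.2,"wx":0,"wy":0,"wz":10.5,"hand":25},
    {"dx":0.55,"dy":5.96,"dz":-2.2,"wx":0,"wy":0,"wz":12,"hand":25},
    {"dx":0.55,"dy":5.96,"dz":-2,"wx":0,"wy":0,"wz":13.5,"hand":25},
    {"dx":0.55,"dy":5.96,"dz":-1.6,"wx":0,"wy":0,"wz":15.06,"hand":25},
    {"dx":0.55,"dy":5.96,"dz":-1.1,"wx":0,"wy":0,"wz":15.06,"hand":25},
    {"dx":0.55,"dy":5.96,"dz":-0.9,"wx":0,"wy":0,"wz":15.06,"hand":25},
    {"dx":0.55,"dy":5.96,"dz":-0.9,"wx":0,"wy":0,"wz":15.06,"hand":25},
    {"dx":0.55,"dy":5.96,"dz":-0.9,"wx":0,"wy":0,"wz":15.06,"hand":25},
  ],
)

```text
clock: 7.7
eef_pos: [0.4956, -0.018, 0.0753]
tool_rot: [0.813, 0.583, 0.0, 0.0]
ft_force: [0.3, -0.4, -2.1]
grip_width: 0.0331
grasp_force: 61.0
```

Run:
```python
from h import *
im=bot.camera('wrist'); save('w6',im)
C=cam('wrist')
o=bot.get_obs(); print(o['clock'],o['eef_pos'],o['tool_rot'],o['ft_force'],o['joint_pos'])
q=np.array(o['tool_rot']);print('yaw',2*np.degrees(np.arctan2(q[1],q[0])))
p=np.array([.4827,-.0613]);y=-1.8982;Rz=np.array([[np.cos(y),-np.sin(y)],[np.sin(y),np.cos(y)]])
print('TCP in charger',(o['eef_pos'][:2]-p)@Rz)
# overlay expected charger lines
def W(m): m=np.array(m); return np.r_[p+Rz@m[:2],m[2]]
big=im[:,:,::-1].copy()
for a,b in [((0,-.021,.027),(.062,-.021,.027)),((0,.021,.027),(.062,.021,.027)),((-.08,-.05,.014),(-.08,.05,.014)),((-.08,-.05,.014),(.06,-.05,.014)),((-.08,.05,.014),(.06,.05,.014)),((.062,-.04,.044),(.062,.04,.044))]:
    u=proj(C,[W(a),W(b)]).round().astype(int); cv2.line(big,tuple(map(int,u[0])),tuple(map(int,u[1])),(0,0,255),1)
cv2.imwrite('pics/w6o.png',cv2.resize(big,(800,600)))
```

```text
7.75 [ 0.49614914 -0.01801759  0.07579518] [8.12818427e-01 5.82516507e-01 6.61008555e-04 5.35811934e-04] [ 1.3974315   0.54474721 -2.10337322] [-3.62757946e-02  3.72201717e-01 -2.77884614e-01  9.19008653e-01
 -3.92606810e-05  1.86167372e+00]
yaw 71.25550107988616
TCP in charger [-0.04530832 -0.00118428]
```

View pics/w6o.png

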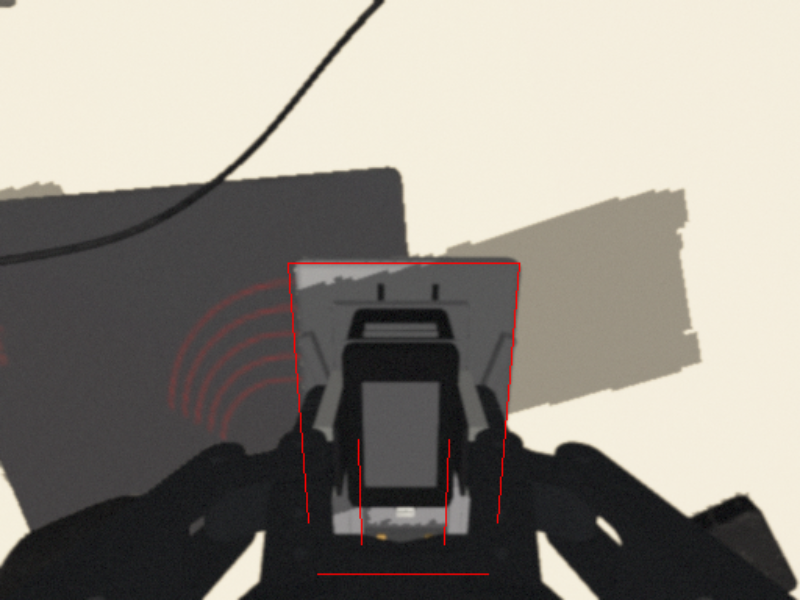

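The overlay agrees with the charger edges: mouth edge at row 262, columns 289–520. The battery sits square and centred in the grip. Lowering it onto the bed.

Emit:
drive_tool(
  rows=[
    {"dx":0,"dy":0.02,"dz":0.3,"wx":0,"wy":0,"wz":0,"hand":25},
    {"dx":0,"dy":0.02,"dz":0.5,"wx":0,"wy":0,"wz":0,"hand":25},
    {"dx":0,"dy":0.02,"dz":0.58,"wx":0,"wy":0,"wz":0,"hand":25},
    {"dx":0,"dy":0.02,"dz":0.6,"wx":0,"wy":0,"wz":0,"hand":25},
    {"dx":0,"dy":0.02,"dz":0.6,"wx":0,"wy":0,"wz":0,"hand":25},
  ],
)

```text
clock: 8.25
eef_pos: [0.4961, -0.0182, 0.0455]
tool_rot: [0.813, 0.583, -0.0, -0.0]
ft_force: [-1.5, -0.2, 1.5]
grip_width: 0.0332
grasp_force: 61.6
```

Emit:
drive_tool(
  rows=[
    {"dx":-0.1,"dy":0,"dz":0,"wx":0,"wy":0,"wz":0,"hand":25},
    {"dx":-0.2,"dy":0,"dz":0,"wx":0,"wy":0,"wz":0,"hand":25},
    {"dx":-0.3,"dy":0,"dz":0,"wx":0,"wy":0,"wz":0,"hand":25},
    {"dx":-0.4,"dy":0,"dz":0,"wx":0,"wy":0,"wz":0,"hand":25},
    {"dx":-0.5,"dy":0,"dz":0,"wx":0,"wy":0,"wz":0,"hand":25},
    {"dx":-0.6,"dy":0,"dz":0,"wx":0,"wy":0,"wz":0,"hand":25},
    {"dx":-0.7,"dy":0,"dz":0,"wx":0,"wy":0,"wz":0,"hand":25},
    {"dx":-0.8,"dy":0,"dz":0,"wx":0,"wy":0,"wz":0,"hand":25},
    {"dx":-0.9,"dy":0,"dz":0,"wx":0,"wy":0,"wz":0,"hand":25},
  ],
)

```text
clock: 9.15
eef_pos: [0.4827, -0.0609, 0.0456]
tool_rot: [0.813, 0.583, 0.001, 0.0]
ft_force: [0.1, 4.0, 6.5]
grip_width: 0.0329
grasp_force: 62.2
```

Emit:
drive_tool(
  rows=[
    {"dx":-0.08,"dy":0,"dz":0,"wx":0,"wy":0,"wz":0,"hand":25},
    {"dx":-0.16,"dy":0,"dz":0,"wx":0,"wy":0,"wz":0,"hand":25},
    {"dx":-0.24,"dy":0,"dz":0,"wx":0,"wy":0,"wz":0,"hand":25},
    {"dx":-0.32,"dy":0,"dz":0,"wx":0,"wy":0,"wz":0,"hand":25},
    {"dx":-0.4,"dy":0,"dz":0,"wx":0,"wy":0,"wz":0,"hand":25},
    {"dx":-0.48,"dy":0,"dz":0,"wx":0,"wy":0,"wz":0,"hand":25},
    {"dx":-0.54,"dy":0,"dz":0,"wx":0,"wy":0,"wz":0,"hand":25},
  ],
)

```text
clock: 9.85
eef_pos: [0.4743, -0.0854, 0.0456]
tool_rot: [0.812, 0.583, 0.002, -0.0]
ft_force: [0.5, 4.7, 6.8]
grip_width: 0.0326
grasp_force: 62.4
```

Emit:
drive_tool(
  rows=[
    {"dx":-0.04,"dy":0,"dz":0,"wx":0,"wy":0,"wz":0,"hand":25},
    {"dx":-0.08,"dy":0,"dz":0,"wx":0,"wy":0,"wz":0,"hand":25},
    {"dx":-0.12,"dy":0,"dz":0,"wx":0,"wy":0,"wz":0,"hand":25},
    {"dx":-0.15,"dy":0,"dz":0,"wx":0,"wy":0,"wz":0,"hand":25},
    {"dx":-0.15,"dy":0,"dz":0,"wx":0,"wy":0,"wz":0,"hand":25},
  ],
)

```text
clock: 10.35
eef_pos: [0.4719, -0.0925, 0.0456]
tool_rot: [0.813, 0.583, 0.002, -0.0]
ft_force: [2.7, 7.0, 5.6]
grip_width: 0.0334
grasp_force: 62.3
```

Emit:
drive_tool(
  rows=[
    {"dx":-0.02,"dy":0,"dz":0,"wx":0,"wy":0,"wz":0,"hand":25},
    {"dx":-0.04,"dy":0,"dz":0,"wx":0,"wy":0,"wz":0,"hand":25},
    {"dx":-0.04,"dy":0,"dz":0,"wx":0,"wy":0,"wz":0,"hand":25},
  ],
)

```text
clock: 10.65
eef_pos: [0.4718, -0.0926, 0.0457]
tool_rot: [0.812, 0.583, 0.004, -0.002]
ft_force: [3.9, 11.6, 6.4]
grip_width: 0.0324
grasp_force: 62.3
```

Emit:
drive_tool(
  rows=[
    {"dx":-0.03,"dy":0,"dz":0,"wx":0,"wy":0,"wz":0,"hand":25},
    {"dx":-0.06,"dy":0,"dz":0,"wx":0,"wy":0,"wz":0,"hand":25},
    {"dx":-0.06,"dy":0,"dz":0,"wx":0,"wy":0,"wz":0,"hand":25},
  ],
)

```text
clock: 10.95
eef_pos: [0.4717, -0.0927, 0.0459]
tool_rot: [0.812, 0.584, 0.006, -0.004]
ft_force: [5.3, 20.6, 6.6]
grip_width: 0.0331
grasp_force: 62.3
```

Run:
```python
from h import *
im=bot.camera('wrist'); o=bot.get_obs(); print(o['eef_pos'],o['ft_force'],o['tool_rot'])
s=bot.camera('side'); c=bot.camera('scene')
cv=np.zeros((600,800,3),np.uint8)
cv[:,:400]=cv2.resize(im[200:384,194:317],(400,600),interpolation=cv2.INTER_CUBIC)
cv[:300,400:]=cv2.resize(s[150:210,245:325],(400,300),interpolation=cv2.INTER_CUBIC)
cv[300:,400:]=cv2.resize(c[140:200,215:295],(400,300),interpolation=cv2.INTER_CUBIC)
save('home',cv)
```

```text
[ 0.47171881 -0.09270366  0.04586664] [ 5.76588528 19.87463571  7.30750224] [ 0.81175455  0.58395272  0.00635757 -0.00365441]
```

View pics/home.png

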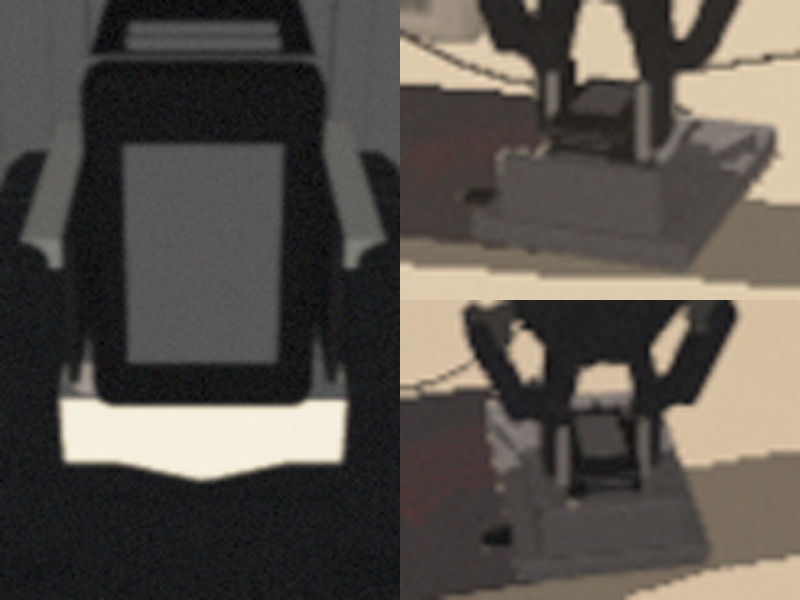

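The hard stop is reached: force rises to 20 N with no motion, and the position matches the predicted home. I'll relax the push, open the fingers and rise.

Emit:
drive_tool(
  rows=[
    {"dx":0.06,"dy":0,"dz":0,"wx":0,"wy":0,"wz":0,"hand":25},
    {"dx":0.06,"dy":0,"dz":0,"wx":0,"wy":0,"wz":0,"hand":45},
    {"dx":0.06,"dy":0,"dz":0,"wx":0,"wy":0,"wz":0,"hand":60},
    {"dx":0.06,"dy":0,"dz":0,"wx":0,"wy":0,"wz":0,"hand":60},
    {"dx":0.06,"dy":0,"dz":0,"wx":0,"wy":0,"wz":0,"hand":60},
    {"dx":0.06,"dy":0,"dz":-0.5,"wx":0,"wy":0,"wz":0,"hand":60},
    {"dx":0.06,"dy":0,"dz":-1.2,"wx":0,"wy":0,"wz":0,"hand":60},
    {"dx":0.6,"dy":0,"dz":-2.2,"wx":0,"wy":0,"wz":0,"hand":60},
    {"dx":1,"dy":0,"dz":-3,"wx":0,"wy":0,"wz":0,"hand":60},
    {"dx":1,"dy":0,"dz":-3.2,"wx":0,"wy":0,"wz":0,"hand":60},
    {"dx":1,"dy":0,"dz":-3.2,"wx":0,"wy":0,"wz":0,"hand":60},
  ],
)

```text
clock: 12.2
eef_pos: [0.4867, -0.051, 0.2069]
tool_rot: [0.813, 0.583, 0.002, 0.002]
ft_force: [0.1, -0.4, -0.7]
grip_width: 0.06
grasp_force: 0.0
```

Run:
```python
from h import *
C=cam('wrist'); im=bot.camera('wrist')
p=np.array([.4827,-.0613]);y=-1.8982;Rz=np.array([[np.cos(y),-np.sin(y)],[np.sin(y),np.cos(y)]])
W=lambda m: np.r_[p+Rz@np.array(m[:2]),m[2]]
big=cv2.resize(im[:,:,::-1],(1536,1152),interpolation=cv2.INTER_CUBIC)
Q=[(.006,-.017,.06),(.062,-.017,.06),(.062,.017,.06),(.006,.017,.06)]
u=(proj(C,[W(q) for q in Q])*3).astype(np.int32); cv2.polylines(big,[u],True,(0,0,255),1)
c=u.mean(0).astype(int); print(c,bot.get_obs()['clock'],bot.get_obs()['eef_pos'])
a=max(0,c[0]-400);b=min(max(0,c[1]-300),552); cv2.imwrite('pics/fin.png',big[b:b+600,a:a+800])
```

```text
[764 670] 12.25 [ 0.48520448 -0.05120071  0.20481789]
```

View pics/fin.png

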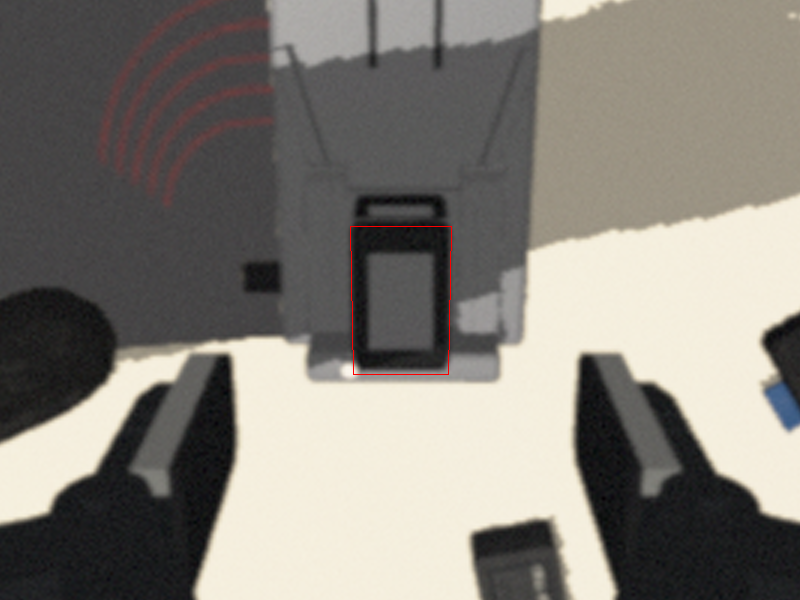

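Run:
```python
from h import *
import pickle
p=np.array([.4827,-.0613]);y=-1.8982;Rz=np.array([[np.cos(y),-np.sin(y)],[np.sin(y),np.cos(y)]])
W=lambda m: np.r_[p+Rz@np.array(m[:2]),m[2]]
C=cam('wrist'); C4=pickle.load(open('C4.pkl','rb'))
pr=lambda m:(proj(C,[W(m)])[0]*3-[364,370]).round(1)
for m in [(.062,.03,.044),(.062,-.03,.044),(.075,.03,.044),(-.08,.05,.014),(-.08,-.05,.014),(.006,0,.06),(.062,0,.06)]: print(m,pr(m))
# tab: crop4 corners x 243..273, rows 103..(143)
for z in (.008,.014,.02):
    c4=(150+258/3,100+103/3); P=ray(C4,c4,z); print('tab far edge z',z,'charger',((P[:2]-p)@Rz).round(4),'now at',(proj(C,P)[0]*3-[364,370]).round(1), 'and 6mm lower',(proj(C,P-[0,0,.006])[0]*3-[364,370]).round(1))
im=cv2.imread('pics/fin.png'); g=cv2.cvtColor(im,cv2.COLOR_BGR2GRAY)
print('tab row277',g[277,225:290:2].tolist()); print('col262',g[250:300:2,262].tolist())
print('stop col320',g[320:392:2,320].tolist()); print('stop col480',g[320:392:2,480].tolist())
w=cv2.imread('pics/wrist4.png',0); print('w4 rows',w[130:150,236].tolist())
```

```text
(0.062, 0.03, 0.044) [487.3 354.7]
(0.062, -0.03, 0.044) [325.4 354.6]
(0.075, 0.03, 0.044) [486.2 385.9]
(-0.08, 0.05, 0.014) [548.5 -47. ]
(-0.08, -0.05, 0.014) [265.  -47.3]
(0.006, 0, 0.06) [406.8 226. ]
(0.062, 0, 0.06) [406.5 375.8]
tab far edge z 0.008 charger [ 0.0436 -0.0631] now at [249.5 271.8] and 6mm lower [251.9 266.3]
tab far edge z 0.014 charger [ 0.0432 -0.0638] now at [245.1 276.5] and 6mm lower [247.7 270.8]
tab far edge z 0.02 charger [ 0.0428 -0.0645] now at [240.7 281.5] and 6mm lower [243.3 275.6]
tab row277 [73, 69, 69, 70, 69, 68, 68, 73, 70, 60, 44, 31, 27, 21, 21, 23, 24, 26, 26, 22, 21, 23, 26, 25, 22, 23, 32, 44, 60, 74, 81, 85, 87]
col262 [70, 68, 68, 68, 67, 60, 46, 31, 24, 21, 21, 18, 19, 24, 25, 24, 23, 21, 21, 24, 28, 44, 61, 69, 71]
stop col320 [87, 86, 86, 89, 88, 83, 76, 70, 69, 71, 72, 70, 69, 70, 71, 71, 75, 82, 83, 85, 89, 99, 121, 143, 151, 155, 156, 154, 151, 154, 168, 200, 229, 237, 239, 239]
stop col480 [154, 155, 153, 153, 151, 144, 127, 101, 80, 71, 68, 68, 68, 69, 70, 74, 86, 101, 120, 139, 149, 154, 155, 154, 155, 153, 150, 151, 149, 147, 153, 186, 226, 237, 238, 238]
w4 rows [54, 59, 54, 48, 29, 25, 20, 19, 22, 23, 21, 16, 23, 20, 15, 16, 6, 26, 48, 66]
```

The battery and the charger's stop share the same ~4 px offset from my projection, so the battery is home to within about 0.5 mm. The gripper is clear, so I'm handing in.

```bash
python3 -c "
from workcell import bot
print(bot.job_done())"
```

```text
the job is handed in; nothing more can be done
None
```

I slid the flanged battery in under the lips to the charger's end stop (20 N of push, no further movement), released it and handed in the job. I inferred the catch click from that home position rather than seeing it, the verdict was not shown, and I never touched the camera battery.

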